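# Close up the cobbler's findings chest

## Task

Close up the small wooden findings chest on the cobbler's bench: with the fingertips, push both of its drawers fully home and press its lid down until it lies flat shut. Work gently: do not pinch, pull or lift anything, do not slam the lid or shove the chest out of its place, and leave the tin, the bottle, the hammer and the boot where they are; finish clear of everything.

Things in the scene. Friction and masses are not known exactly. Their poses are not given: they have to be found in the camera images.
- chest: Loose wooden chest, 3 to 5 kg, on rubber feet; a push of over about 20 N slides it. 150 mm deep (x), 280 wide (y), 85 high to the rim without the lid. Origin: centre of the underside; x points from front to back (hinge side), y to the left seen from the front, z up. The front faces roughly the robot and has two drawers side by side, with a shallow tray over them under the lid.
- left_knob (a point): Centre of the end face of the left drawer's steel knob (moves with the drawer): 20 mm across, standing 22 mm out from the middle of the drawer front (flat panel 132 mm wide, 10 to 64 mm above the bench), 42 mm above the bench. Drawer shut: 105 mm in front of the chest's origin, 68 mm to the left of it.
- right_knob (a point): The same point on the right drawer's knob. Drawer shut: 105 mm in front of the chest's origin, 68 mm to the right of it.
- left_drawer (a joint): How far the left drawer stands open, m: 0 = fully home, 0.09 = end of travel; it opens along the chest's -x. It stays where it is left (friction about 1.5 N, somewhat more when moved fast).
- right_drawer (a joint): The same for the right drawer.
- lid (a joint): Angle of the lid, rad: 0 = lying flat shut, 1.57 = upright, 1.7 = end of travel. A plain board 156 mm deep from hinge line to front edge, 284 mm wide, 10 mm thick, 0.3 kg, hinged along the back of the chest's rim. A stiff hinge keeps it at any angle; 1 to 3 N near the front edge, square to the board, moves it down.
- lid_hinge (a point): Middle of the lid's hinge line, which runs along the chest's y at the lower face of the shut lid: 75 mm behind the chest's origin, 85 mm above the bench.
- lid_edge (a point): Middle of the lid's front edge, on its upper (outer) face; moves with the lid. Lid shut: 95 mm above the bench, 81 mm in front of the chest's origin.
- glue_tin: Bystander: closed metal can 72 mm across, 100 mm high, upright beside the chest. Origin at the centre of its underside.
- bottle: Bystander: slim white glue bottle 38 mm across, 110 mm high, upright beside the chest. Origin at the centre of its underside.
- hammer: Bystander: hammer 240 mm long lying on the bench to the right. Origin below its middle.
- boot: Bystander: black ankle boot, 230 mm long, 90 mm wide, 192 mm high, standing to the left. Origin under its middle.

How it is judged:
By the outcome, as a careful person would: the job done as asked, in the order asked, and still so for the second after the job is handed in, with the robot touching nothing.
It also fails if it takes over 56 s, if anything falls off the work surface, if the arm or the gripper's body presses on something with over 40 N, if the wrist force passes 120 N, or if a joint passes its speed limit or range.

## Robot

A 6-joint arm with a two-finger parallel gripper is mounted at the origin on the work surface. World frame = base frame: x ahead of the robot, y to its left, z up, the work surface at z = 0. Lengths are in m, angles in degrees, forces in N, time in s.
With the tool pointing down it reaches from about 0.325 to 0.75 m from the base axis. Payload 7.6 kg.
Tool frame: the origin (TCP) lies between the finger pads; the fingertips stand 17 mm ahead of it and the grasp point (between the pads) lies 2 mm behind it (robot.tip_reach is the distance from the TCP to the fingertips, in m); z points along the fingers, y is the line along which they close (so a half turn about z gives the same grasp; the last joint's range is limited). The gripper opens to 85 mm and grips with 20 to 120 N. Pads are 22 mm wide; open, the fingers measure 114 mm over their backs; the gripper's body (76 mm by 85 mm) begins 54 mm behind the grasp point. The pads swing forward as they close: fully open they stand 13 mm farther back than shut.
Start: joints at [-68.829, 2.991, 80.254, -0, 96.75, -4.028], TCP at [0.224, -0.475, 0.248] pointing down, gripper open.
Joint ranges: [-166.34, 166.34], [-52.06, 124.39], [6.96, 135.62], [-60.46, 240.46], [14.63, 156.25], [-167.68, 167.68]. Speed limits (degrees/s): [147.25, 147.25, 172.46, 180, 180, 180].

## Interface

Orientations are given as a 3x3 rotation matrix whose columns are the frame's x, y, z axes.
In Python, from station import robot gives the robot as it stands.
- The arm moves only by the tool carry_out, never from a script. Its argument "targets" is text: rows parted by semicolons, each of 5 numbers parted by spaces: the shift along the tool's x, y, z in cm, then the turn about the tool's z in rad, then the opening, from 0 (shut) to 1 (fully open). In form: dx dy dz twist grip; .... A call has 1 to 10 rows; each row is the pose to reach, as a shift and turn from the pose commanded when the call began, along the tool's axes at that moment; what a row does not reach only later rows make up. A row lasts 1/12 s, in which the tool goes at most 41.7 mm and 7.16 degrees, less where a joint would pass 70% of its speed; a pose out of reach is approached as far as the arm can. A call with a gripper value outside its range is refused whole. The fingers move at their own pace and stop on an object; "grip_force" is the grip in N (left out, the last holds). Time passes only in rows, so rows that repeat a pose let the fingers close. It gives the time, the measured TCP pose, the force, the opening and the grip force at its end, in the units of the state.
- robot.read_state(): the state, without advancing time (a new reading comes with each control period).
- robot.get_image(name): name is "scene" or "side" or "wrist"; returns a dict with "image" (400x640x3 uint8, blue, green, red), "vertical_fov" (degrees; the focal length in pixels is half the picture's height over the tangent of half this angle, whatever the lens; pixels are square), "cx", "cy" (the principal point, pixels), "xyz" and "rotation" of the camera in the world; the wrist camera has in their place "mount" (4x4, takes a point from camera to tool coordinates, whose origin is the TCP and whose axes are the flange's). Camera axes: x right, y up, looking along -z (the intrinsics and any distortion apply to the point x, -y, -z); pixel columns grow to the right and rows downward; lengths in m; the calibration is good to about 2 mm. A picture is of the moment at which its call begins: read the wrist's pose just before it. There is no depth.
- robot.sign_off(): hands the job in; it is judged then, once.
The state is a dict: "time": time; "joints": joint angles; "joint_velocities": joint speeds; "effort": joint torques, N m; "tcp_pos": TCP position; "eef_rot": TCP orientation; "force": force on the tool from outside, world axes, zero at the start; "wrist_torque": the same for the moment, N m; "grip_width": finger opening in m; "grasp_force": force on a finger pad.
Only numpy, scipy, OpenCV 4.12 (cv2) and the standard library are available. Lean on these libraries where they do the work, as an engineer would, in place of code of your own. Each camera call takes 0.05 s, during which the arm holds its last target. There are 200 camera calls.

## Working session

There is one attempt and no reset: what is moved stays moved. The work goes in short steps, Python scripts to look and compute and a tool call to move; the robot and the scene stay as the last step left them, time stands still between calls to the robot, and variables do not carry over. Pictures are saved under pics/ and viewed, at most 12 in all, crops included, and the job is handed in when it is done.

Besides the shell and the picture viewer there is one more tool, called after ">>>" by a JSON object that holds its "fn" and its "kwargs", one argument or row to a line. carry_out: Moves the arm, as the interface text tells. Its arguments: {"type":"object","properties":{"targets":{"type":"string"},"grip_force":{"type":"number"}},"required":["targets"]}

```bash
mkdir -p pics; cat > h.py <<'E'
import numpy as np, cv2
from station import robot
def f(c): return 200/np.tan(np.radians(c["vertical_fov"])/2)
def ray(c,u,v):
    d=np.array([(u-c["cx"])/f(c),-(v-c["cy"])/f(c),-1.]); d=np.array(c["rotation"])@d
    return np.array(c["xyz"]),d/np.linalg.norm(d)
def onz(c,u,v,z):
    o,d=ray(c,u,v); return o+d*(z-o[2])/d[2]
def proj(c,p):
    q=np.array(c["rotation"]).T@(np.array(p)-np.array(c["xyz"]))
    return np.array([c["cx"]+f(c)*q[0]/-q[2], c["cy"]-f(c)*q[1]/-q[2]])
def tri(c1,p1,c2,p2):
    o1,d1=ray(c1,*p1);o2,d2=ray(c2,*p2)
    A=np.c_[d1,-d2];s=np.linalg.lstsq(A,o2-o1,rcond=None)[0]
    a=o1+s[0]*d1;b=o2+s[1]*d2
    return (a+b)/2,np.linalg.norm(a-b)
E
python3 - <<'E'
from h import *
import pickle
for n in("scene","side"):
    c=robot.get_image(n);cv2.imwrite(f"pics/{n}0.png",c["image"]);pickle.dump(c,open(n+".pkl","wb"))
    print({k:v for k,v in c.items() if k!="image"})
s=robot.read_state();print(s)
E
```

```text
{'vertical_fov': 55.41324569365184, 'cx': 318.5742533630203, 'cy': 200.92495541321426, 'xyz': array([0.03273106, 0.43304859, 1.37206637]), 'rotation': array([[-0.5938989 ,  0.70651438, -0.3848656 ],
       [-0.80445691, -0.51462303,  0.29666853],
       [ 0.01153988,  0.48579891,  0.87399442]])}
{'vertical_fov': 47.44977335902722, 'cx': 313.97363927397294, 'cy': 201.27381277928765, 'xyz': array([0.13499871, 0.82782751, 1.00249936]), 'rotation': array([[-0.87741916,  0.33926691, -0.33916599],
       [-0.47971817, -0.62414839,  0.6166922 ],
       [-0.00246665,  0.70380164,  0.71039226]])}
{'time': 0.1, 'joints': array([-6.88298196e+01,  3.02498768e+00,  8.03055566e+01, -1.26897743e-03,
        9.67497397e+01, -4.02678446e+00]), 'joint_velocities': array([-0.08537206, -0.06405636, -0.10136952, -0.00913637,  0.00495301,
       -0.04080017]), 'effort': array([ 8.90565043e-04, -3.82581961e+01, -3.60985672e+01, -1.56606887e-05,
        4.81828465e-03,  2.48305099e-05]), 'tcp_pos': array([ 0.22344815, -0.47481359,  0.24755854]), 'eef_rot': array([[ 9.04850728e-01,  4.25728650e-01, -5.26545513e-04],
       [ 4.25728969e-01, -9.04849799e-01,  1.29871113e-03],
       [ 7.64539348e-05, -1.39930539e-03, -9.99999018e-01]]), 'force': array([-0.2174981 ,  0.47377538, -0.38984259]), 'wrist_torque': array([ 0.02560551, -0.02395111,  0.08585454]), 'grasp_force': 0.0, 'grip_width': 0.08552243881424608}
```

View pics/scene0.png

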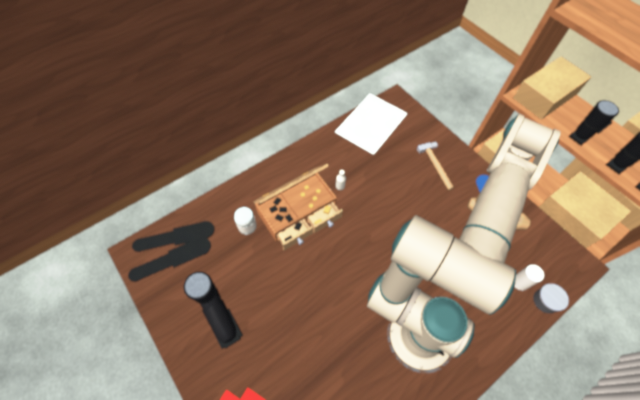

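View pics/side0.png

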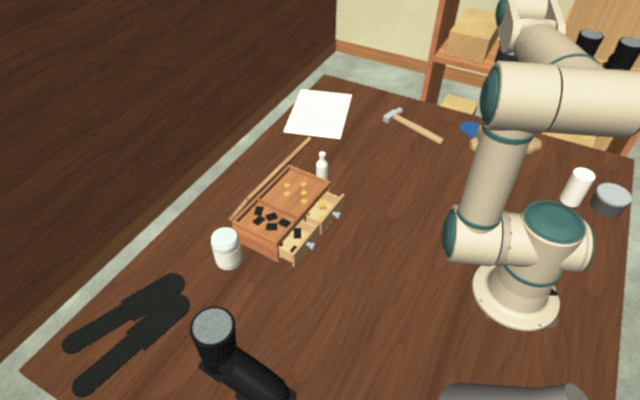

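The chest is at about (300,205) in the scene view and (290,215) in the side view. The lid is upright, both drawers are partly open, the tin is on the left and the bottle is at the right rear. I'll enlarge both views.

```bash
python3 - <<'E'
from h import *
a=cv2.imread("pics/scene0.png")[155:255,230:360];b=cv2.imread("pics/side0.png")[130:275,205:355]
a=cv2.resize(a,None,fx=6,fy=6,interpolation=cv2.INTER_CUBIC);b=cv2.resize(b,None,fx=4,fy=4,interpolation=cv2.INTER_CUBIC)
cv2.imwrite("pics/a.png",a);cv2.imwrite("pics/b.png",b)
E
```

```text
(no output)
```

View pics/a.png

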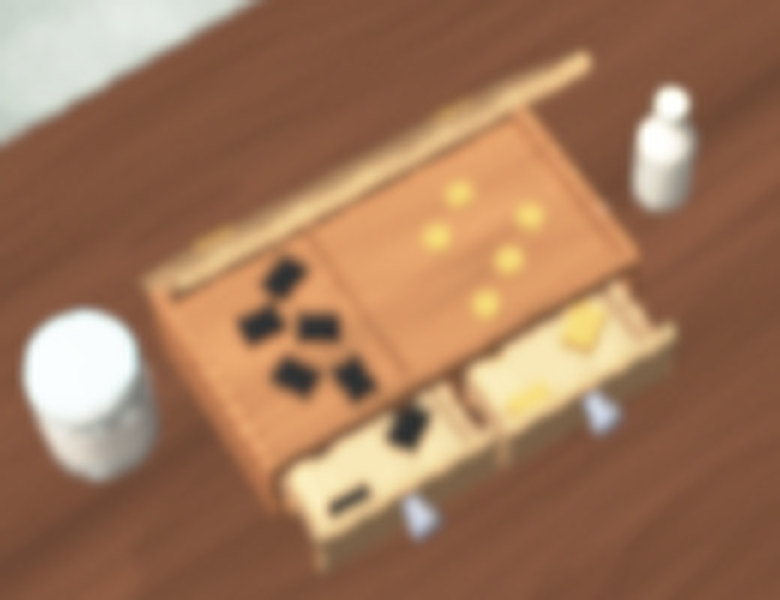

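View pics/b.png

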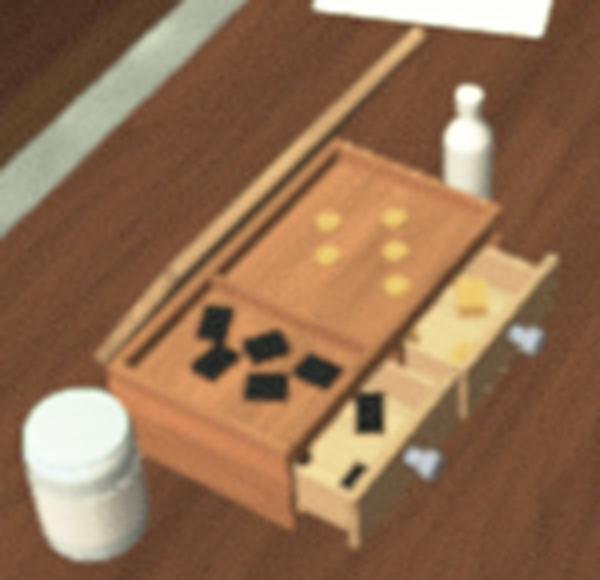

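Pixel readings from the crops:
- **Rim corners, crop a:** FL (272,475), FR (637,255), BL (150,285), BR (530,105).
- **Rim corners, crop b:** FL (290,448), FR (497,208), BR (340,145), BL (110,372).
- **Knobs:** (425,520) and (605,415) in a, (430,465) and (530,342) in b.
- **Lid's top right corner:** (587,60) in a, (420,33) in b.

```bash
python3 - <<'E'
from h import *
import pickle
A=pickle.load(open("scene.pkl","rb"));B=pickle.load(open("side.pkl","rb"))
pa=lambda u,v:(230+(u+.5)/6-.5,155+(v+.5)/6-.5); pb=lambda u,v:(205+(u+.5)/4-.5,130+(v+.5)/4-.5)
P={}
for n,a,b,z in[("FL",(272,475),(290,448),.085),("FR",(637,255),(497,208),.085),("BL",(150,285),(110,372),.085),("BR",(530,105),(340,145),.085),
 ("LK",(425,520),(430,465),.042),("RK",(605,415),(530,342),.042),("lidR",(587,60),(420,33),.23),("lidL",(178,293),(165,278),.23)]:
    p,e=tri(A,pa(*a),B,pb(*b)); P[n]=(onz(A,*pa(*a),z)+onz(B,*pb(*b),z))/2
    print(n,p.round(4),round(e,4),onz(A,*pa(*a),z).round(4),onz(B,*pb(*b),z).round(4))
d=lambda a,b:np.linalg.norm(P[a]-P[b])
print(d("FL","FR"),d("BL","BR"),d("FL","BL"),d("FR","BR"))
c=(P["FL"]+P["FR"]+P["BL"]+P["BR"])/4
y=P["FL"]-P["FR"]+P["BL"]-P["BR"];yaw=np.arctan2(-y[0],y[1]);print(c,np.degrees(yaw))
x=P["BL"]-P["FL"]+P["BR"]-P["FR"];print(np.degrees(np.arctan2(x[1],x[0])))
R=np.array([[np.cos(yaw),-np.sin(yaw)],[np.sin(yaw),np.cos(yaw)]])
for n in P: print(n,(R.T@(P[n]-c)[:2]).round(4))
for q in[(660,195,0),(665,110,.1)]: print("bottle",onz(A,*pa(*q[:2]),q[2]))
print("tin top",onz(A,*pa(82,360),.1),onz(B,*pb(80,430),.1))
E
```

```text
FL [0.5838 0.2088 0.0869] 0.0031 [0.5829 0.2084 0.085 ] [0.5864 0.2073 0.085 ]
FR [ 0.5787 -0.0723  0.074 ] 0.0003 [ 0.5739 -0.068   0.085 ] [ 0.5736 -0.0617  0.085 ]
BL [0.7475 0.1942 0.0639] 0.0082 [0.7405 0.1984 0.085 ] [0.7291 0.209  0.085 ]
BR [ 0.7244 -0.0906  0.0605] 0.0059 [ 0.7082 -0.0808  0.085 ] [ 0.7124 -0.0674  0.085 ]
LK [0.5216 0.138  0.0315] 0.0019 [0.5188 0.1403 0.042 ] [0.5164 0.1456 0.042 ]
RK [5.138e-01 5.000e-04 2.930e-02] 0.0017 [0.5102 0.0045 0.042 ] [0.5079 0.0115 0.042 ]
lidR [ 0.6486 -0.0798  0.2078] 0.0021 [ 0.638 -0.07   0.23 ] [ 0.6331 -0.0541  0.23  ]
lidL [0.6637 0.2105 0.2056] 0.0063 [0.647  0.2148 0.23  ] [0.651 0.229 0.23 ]
0.2729346758562112 0.278872452494622 0.15019213276677515 0.13686720257322188
[0.65086733 0.06815902 0.085     ] -3.6812962607158304
-2.6707934966868163
FL [-0.075   0.1352]
FR [-0.0684 -0.1377]
BL [0.075  0.1407]
BR [ 0.0684 -0.1381]
LK [-0.1378  0.0661]
RK [-0.1377 -0.0691]
lidR [-0.0069 -0.1309]
lidL [-0.0117  0.1533]
bottle [ 6.38480979e-01 -1.43790753e-01 -2.22044605e-16]
bottle [ 0.6444055  -0.14504959  0.1       ]
tin top [0.71166785 0.26352277 0.1       ] [0.70656379 0.26967531 0.1       ]
```

Chest centre is about (0.652, 0.068) with yaw about −3.5°. Both drawers are about 33 mm open and the lid is at about 1 rad. The sizes agree with those given, at 273–279 mm by 137–150 mm. Next I shut the fingers, turn to chest axes and go in front of the right drawer.

>>> {"fn": "carry_out", "kwargs": {
  "targets": "3.5 -2.5 0 0.1 0; 7 -5.5 0 0.2 0; 10.5 -8.5 0 0.3 0; 13.5 -11 0 0.4 0; 16.5 -13.5 0 0.5 0; 19.5 -16 0 0.5 0; 22.5 -18.5 0 0.5 0; 25.5 -21 0 0.5 0; 27 -22 0 0.5 0; 27 -22 0 0.5 0",
  "grip_force": 20
}}

```text
time: 0.93
tcp_pos: [0.3753, -0.1581, 0.2481]
eef_rot: [[0.998, -0.055, 0.0], [-0.055, -0.998, 0.001], [0.0, -0.001, -1.0]]
force: [0.7, -0.8, 0.5]
grip_width: -0.0003
grasp_force: 0.0
```

>>> {"fn": "carry_out", "kwargs": {
  "targets": "1.5 -3.5 0 0 0; 3 -7 0 0 0; 4.5 -10.5 0 0 0; 6 -14 0 0 0; 7 -17.3 0 0 0; 7 -17.3 3 0 0; 7 -17.3 6 0 0; 7 -17.3 9 0 0; 7 -17.3 10 0 0; 7 -17.3 10 0 0"
}}

```text
time: 1.77
tcp_pos: [0.4529, 0.0069, 0.1454]
eef_rot: [[0.998, -0.061, -0.006], [-0.061, -0.998, 0.0], [-0.006, 0.0, -1.0]]
force: [0.1, -1.3, -0.5]
grip_width: -0.0
grasp_force: 0.0
```

```bash
python3 - <<'E'
from h import *
import pickle
s=robot.read_state();print(s["tcp_pos"],s["force"])
for n,(y0,y1,x0,x1) in(("scene",(155,255,230,360)),("side",(130,275,205,355))):
    c=robot.get_image(n)
    if n=="scene": a=cv2.resize(c["image"][150:280,230:390],None,fx=4,fy=4,interpolation=cv2.INTER_CUBIC)
    print(n,proj(c,s["tcp_pos"]+np.array([0,0,-.017])))
w=robot.get_image("wrist");print({k:v for k,v in w.items() if k!="image"})
cv2.imwrite("pics/w1.png",w["image"])
E
```

```text
[0.45287728 0.00693631 0.14543775] [ 0.07448126 -1.27659671 -0.49390364]
scene [340.43042931 225.30528335]
side [357.10146832 199.41751459]
{'vertical_fov': 58.95558156997427, 'cx': 317.54534658204636, 'cy': 196.3688083721953, 'mount': array([[ 8.25406086e-04,  9.55272900e-01,  2.95724542e-01,
         7.51704493e-02],
       [ 9.99999659e-01, -7.94033160e-04, -2.26181584e-04,
         3.93107148e-04],
       [ 1.87499550e-05,  2.95724628e-01, -9.55273230e-01,
        -1.25974442e-01],
       [ 0.00000000e+00,  0.00000000e+00,  0.00000000e+00,
         1.00000000e+00]])}
```

View pics/w1.png

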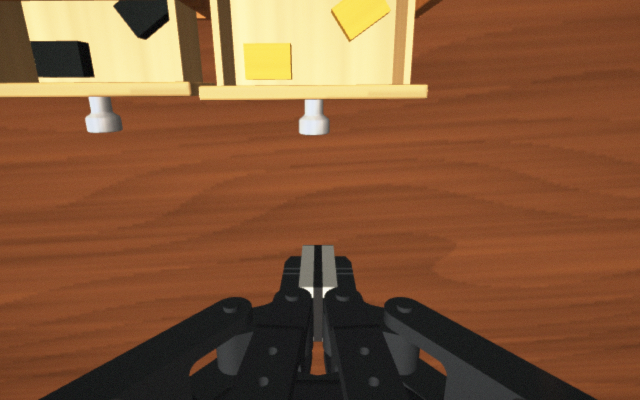

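The wrist view shows the right knob's end at about (313,132) and the left knob's at about (103,130), both square to the tool. I measure both by ray casting.

```bash
cat >> h.py <<'E'
def wrist():
    s=robot.read_state();w=robot.get_image("wrist");T=np.eye(4);T[:3,:3]=s["eef_rot"];T[:3,3]=s["tcp_pos"]
    M=T@w["mount"];w["xyz"]=M[:3,3];w["rotation"]=M[:3,:3];return s,w
def loc(s,p): return np.array(s["eef_rot"]).T@(p-s["tcp_pos"])
E
python3 - <<'E'
from h import *
s,w=wrist()
for n,u,v,z in[("RK",313,134,.042),("LK",103,132,.042),("Rtop l",200,92,.064),("Rtop r",427,91,.064),("Ltop r",191,89,.064)]:
    p=onz(w,u,v,z);print(n,p.round(4),(100*loc(s,p)).round(2))
E
```

```text
RK [0.5014 0.0067 0.042 ] [ 4.55 -0.26 10.84]
LK [0.5109 0.1442 0.042 ] [  4.67 -14.04  10.84]
Rtop l [0.5319 0.0697 0.064 ] [ 7.23 -6.73  8.65]
Rtop r [ 0.5246 -0.0608  0.064 ] [7.29 6.34 8.65]
Ltop r [0.5339 0.0746 0.064 ] [ 7.39 -7.23  8.65]
```

>>> {"fn": "carry_out", "kwargs": {
  "targets": "0 -0.2 2.5 0 0; 0 -0.2 5 0 0; 0 -0.2 7.5 0 0; 0 -0.2 9.8 0 0; 0.8 -0.2 9.8 0 0; 1.6 -0.2 9.8 0 0; 2.3 -0.2 9.8 0 0; 2.8 -0.2 9.8 0 0; 2.8 -0.2 9.8 0 0; 2.8 -0.2 9.8 0 0"
}}

```text
time: 2.8
tcp_pos: [0.4834, 0.0077, 0.0513]
eef_rot: [[0.998, -0.06, 0.002], [-0.06, -0.998, -0.0], [0.002, 0.0, -1.0]]
force: [-0.3, 1.4, 0.1]
grip_width: 0.0001
grasp_force: 0.0
```

>>> {"fn": "carry_out", "kwargs": {
  "targets": "0.2 0 0 0 0; 0.4 0 0 0 0; 0.6 0 0 0 0; 0.8 0 0 0 0; 1 0 0 0 0; 1.2 0 0 0 0; 1.4 0 0 0 0; 1.6 0 0 0 0; 1.6 0 0 0 0"
}}

```text
time: 3.55
tcp_pos: [0.4988, 0.0068, 0.0502]
eef_rot: [[0.998, -0.06, 0.0], [-0.06, -0.998, -0.0], [0.0, 0.0, -1.0]]
force: [-1.0, -0.9, 0.8]
grip_width: -0.0002
grasp_force: 0.0
```

>>> {"fn": "carry_out", "kwargs": {
  "targets": "0.2 0 0 0 0; 0.4 0 0.1 0 0; 0.6 0 0.2 0 0; 0.8 0 0.3 0 0; 1 0 0.3 0 0; 1.2 0 0.3 0 0; 1.4 0 0.3 0 0; 1.6 0 0.3 0 0; 1.6 0 0.3 0 0"
}}

```text
time: 4.3
tcp_pos: [0.5148, 0.0058, 0.0472]
eef_rot: [[0.998, -0.06, 0.0], [-0.06, -0.998, -0.0], [0.0, 0.0, -1.0]]
force: [-0.1, 0.1, -0.2]
grip_width: -0.0003
grasp_force: 0.2
```

```bash
python3 - <<'E'
from h import *
s,w=wrist();print(s["tcp_pos"],s["force"])
cv2.imwrite("pics/w2.png",w["image"])
E
```

```text
[0.51478927 0.0057648  0.04718912] [-0.14938382  0.06953438 -0.22002172]
```

View pics/w2.png

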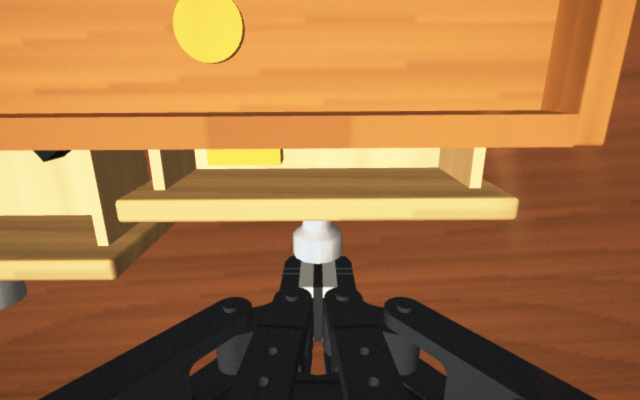

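The right knob, at about (318,255), sits against the fingers. The drawer front's edge is at row ~198–218 and the rim's front edge at row ~147, so I work out what is left.

```bash
python3 - <<'E'
from h import *
s,w=wrist()
for n,u,v,z in[("panel top front",318,199,.064),("panel top front+",318,219,.064),("rim front",318,115,.085),("rim front bot",318,147,.085),("rim L",40,150,.085),("rim R",600,145,.085)]:
    p=onz(w,u,v,z);print(n,p.round(4),(100*loc(s,p)).round(2))
E
```

```text
panel top front [0.5551 0.0028 0.064 ] [ 4.04  0.06 -1.67]
panel top front+ [0.5482 0.0032 0.064 ] [ 3.35  0.06 -1.67]
rim front [0.5832 0.0011 0.085 ] [ 6.86  0.05 -3.76]
rim front bot [0.5754 0.0016 0.085 ] [ 6.08  0.05 -3.77]
rim L [0.5788 0.0713 0.085 ] [ 6.   -6.93 -3.77]
rim R [ 0.5717 -0.0688  0.085 ] [ 6.13  7.1  -3.76]
```

>>> {"fn": "carry_out", "kwargs": {
  "targets": "0.2 0 0 0 0; 0.4 0 0 0 0; 0.6 0 0 0 0; 0.8 0 0 0 0; 1 0 0 0 0; 1.2 0 0 0 0; 1.4 0 0 0 0; 1.5 0 0 0 0; 1.5 0 0 0 0"
}}

```text
time: 5.15
tcp_pos: [0.5298, 0.0049, 0.0474]
eef_rot: [[0.998, -0.06, 0.001], [-0.06, -0.998, -0.0], [0.001, 0.0, -1.0]]
force: [-0.1, -0.5, -0.5]
grip_width: 0.0003
grasp_force: 0.0
```

>>> {"fn": "carry_out", "kwargs": {
  "targets": "0.05 0 0 0 0; 0.1 0 0 0 0; 0.15 0 0 0 0; 0.2 0 0 0 0; 0.2 0 0 0 0"
}}

```text
time: 5.57
tcp_pos: [0.5315, 0.0048, 0.0473]
eef_rot: [[0.998, -0.06, 0.0], [-0.06, -0.998, -0.0], [0.0, 0.0, -1.0]]
force: [-1.8, 0.2, 0.3]
grip_width: 0.0002
grasp_force: 0.5
```

>>> {"fn": "carry_out", "kwargs": {
  "targets": "0.05 0 0 0 0; 0.1 0 0 0 0; 0.1 0 0 0 0"
}}

```text
time: 5.82
tcp_pos: [0.5325, 0.0047, 0.0473]
eef_rot: [[0.998, -0.06, 0.0], [-0.06, -0.998, -0.0], [0.0, 0.0, -1.0]]
force: [-0.9, -0.3, 0.9]
grip_width: 0.0
grasp_force: 0.5
```

>>> {"fn": "carry_out", "kwargs": {
  "targets": "0.03 0 0 0 0; 0.06 0 0 0 0; 0.06 0 0 0 0"
}}

```text
time: 6.07
tcp_pos: [0.5331, 0.0047, 0.0473]
eef_rot: [[0.998, -0.06, 0.0], [-0.06, -0.998, -0.0], [0.0, 0.0, -1.0]]
force: [-0.9, -0.4, -0.6]
grip_width: 0.0001
grasp_force: 0.6
```

>>> {"fn": "carry_out", "kwargs": {
  "targets": "0.03 0 0 0 0; 0.06 0 0 0 0; 0.06 0 0 0 0"
}}

```text
time: 6.32
tcp_pos: [0.5337, 0.0047, 0.0473]
eef_rot: [[0.998, -0.06, 0.0], [-0.06, -0.998, -0.0], [0.0, 0.0, -1.0]]
force: [-1.5, -0.9, 1.3]
grip_width: -0.0001
grasp_force: 0.6
```

>>> {"fn": "carry_out", "kwargs": {
  "targets": "0.03 0 0 0 0; 0.05 0 0 0 0; 0.05 0 0 0 0"
}}

```text
time: 6.57
tcp_pos: [0.5342, 0.0046, 0.0473]
eef_rot: [[0.998, -0.06, 0.0], [-0.06, -0.998, -0.0], [0.0, 0.0, -1.0]]
force: [-1.2, 0.6, 1.9]
grip_width: 0.0
grasp_force: 0.6
```

>>> {"fn": "carry_out", "kwargs": {
  "targets": "0.03 0 0 0 0; 0.05 0 0 0 0; 0.05 0 0 0 0"
}}

```text
time: 6.82
tcp_pos: [0.5347, 0.0046, 0.0473]
eef_rot: [[0.998, -0.06, 0.0], [-0.06, -0.998, -0.0], [0.0, 0.0, -1.0]]
force: [-1.7, 0.5, 1.2]
grip_width: 0.0
grasp_force: 0.7
```

>>> {"fn": "carry_out", "kwargs": {
  "targets": "0.03 0 0 0 0; 0.05 0 0 0 0; 0.05 0 0 0 0"
}}

```text
time: 7.07
tcp_pos: [0.5347, 0.0046, 0.0473]
eef_rot: [[0.998, -0.06, -0.001], [-0.06, -0.998, -0.0], [-0.001, 0.0, -1.0]]
force: [-5.1, 0.6, 4.1]
grip_width: 0.0002
grasp_force: 2.5
```

```bash
python3 - <<'E'
from h import *
s,w=wrist();print(s["tcp_pos"],s["force"])
im=w["image"].astype(int)
for v in range(70,270,3): print(v,im[v,370],im[v,440],end=" | ")
cv2.imwrite("pics/w3.png",w["image"])
E
```

```text
[0.5347417  0.00458482 0.04727822] [-5.06524883  0.57021433  4.09825704]
70 [ 78 153 230] [ 75 150 229] | 73 [ 79 155 233] [ 80 156 232] | 76 [ 82 165 237] [ 82 162 236] | 79 [ 88 170 240] [ 83 166 239] | 82 [ 85 166 239] [ 80 164 239] | 85 [ 80 164 239] [ 83 168 239] | 88 [ 84 165 238] [ 80 162 238] | 91 [ 82 163 238] [ 82 164 238] | 94 [ 80 157 234] [ 85 168 241] | 97 [ 76 154 230] [ 85 171 242] | 100 [ 79 159 233] [ 79 163 238] | 103 [ 79 159 234] [ 82 162 236] | 106 [ 80 165 238] [ 79 163 237] | 109 [ 85 165 239] [ 82 167 239] | 112 [ 85 166 239] [ 81 164 239] | 115 [ 84 164 239] [ 82 165 240] | 118 [ 85 169 240] [ 86 167 240] | 121 [ 86 170 242] [ 83 168 240] | 124 [ 84 171 241] [ 82 168 239] | 127 [ 84 166 239] [ 83 166 239] | 130 [ 81 165 238] [ 81 163 236] | 133 [ 85 164 238] [ 77 155 233] | 136 [ 82 166 239] [ 72 148 229] | 139 [ 78 163 236] [ 72 147 227] | 142 [ 77 154 231] [ 72 147 226] | 145 [ 75 149 228] [ 71 147 228] | 148 [ 75 153 230] [ 80 155 231] | 151 [ 79 159 233] [ 78 156 232] | 154 [ 79 159 235] [ 83 162 236] | 157 [ 80 163 237] [ 80 163 237] | 160 [ 78 163 238]
[... 540 characters left out ...]
235] [ 83 163 238] | 211 [ 81 163 236] [ 81 165 237] | 214 [ 78 161 235] [ 79 160 236] | 217 [ 80 159 236] [ 77 160 236] | 220 [ 82 159 234] [ 84 164 238] | 223 [ 55 111 184] [ 45  82 141] | 226 [ 41  77 137] [ 37  65 121] | 229 [ 42  78 138] [ 40  69 124] | 232 [ 43  75 136] [ 34  67 121] | 235 [ 40  72 133] [ 42  70 124] | 238 [ 42  68 129] [ 41  70 130] | 241 [ 40  69 126] [ 39  73 129] | 244 [ 41  72 128] [ 36  69 124] | 247 [ 39  68 125] [ 40  69 121] | 250 [ 41  71 123] [ 44  77 135] | 253 [ 36  69 122] [ 42  75 136] | 256 [ 44  74 134] [ 43  75 135] | 259 [ 42  73 136] [ 41  74 132] | 262 [ 44  75 134] [ 42  76 134] | 265 [ 45  76 137] [ 43  75 132] | 268 [ 42  73 137] [ 43  72 131] |
```

View pics/w3.png

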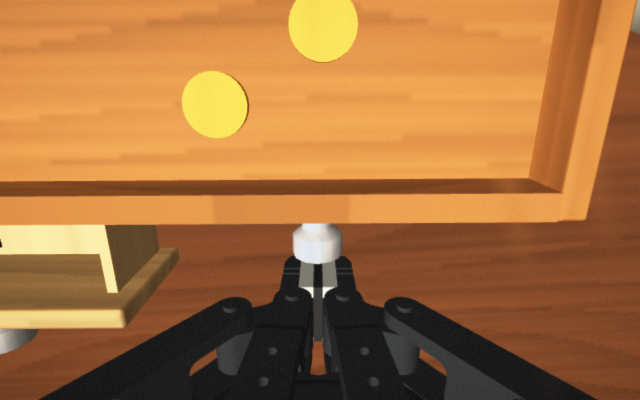

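The right drawer is home: the panel is hidden under the rim and the force rose to 5 N. Now the left one.

>>> {"fn": "carry_out", "kwargs": {
  "targets": "-1 0 0 0 0; -3 0 0 0 0; -5 0 0 0 0; -6.5 0 0 0 0; -6.5 -3 0 0 0; -6.5 -6 0 0 0; -6.5 -9 0 0 0; -6.5 -12 0 0 0; -6.5 -13.7 0 0 0; -6.5 -13.7 0 0 0"
}}

```text
time: 7.95
tcp_pos: [0.4789, 0.1481, 0.0475]
eef_rot: [[0.998, -0.057, 0.002], [-0.057, -0.998, 0.001], [0.002, -0.001, -1.0]]
force: [-0.7, -0.6, 0.4]
grip_width: 0.0001
grasp_force: 0.0
```

```bash
python3 - <<'E'
from h import *
s,w=wrist();print(s["tcp_pos"],s["eef_rot"][:2,0],s["force"])
g=cv2.cvtColor(w["image"],cv2.COLOR_BGR2HSV)
m=((g[...,1]<70)&(g[...,2]>110)).astype(np.uint8);m[245:]=0
n,_,st,ct=cv2.connectedComponentsWithStats(m)
for i in range(1,n):
    if st[i,4]>80: print(st[i],ct[i]); u=ct[i][0]; v=st[i,1]+st[i,3]; print(100*loc(s,onz(w,u,v,.042)))
cv2.imwrite("pics/w4.png",w["image"])
E
```

```text
[0.47885908 0.14808215 0.04752024] [ 0.99838131 -0.05685313] [-0.68437948 -0.62503964  0.3853222 ]
[ 199    0   33  118 1281] [209.38095238  53.65729899]
[ 6.42858656 -3.9026741   0.56652198]
[ 303  155   50   54 2183] [327.3188273  183.46312414]
[2.92488578 0.42726436 0.55615666]
```

>>> {"fn": "carry_out", "kwargs": {
  "targets": "0.3 0.3 0 0 0; 0.7 0.3 0 0 0; 1.1 0.3 0 0 0; 1.4 0.3 0 0 0; 1.6 0.3 0 0 0; 1.8 0.3 0 0 0; 2 0.3 0 0 0; 2.2 0.3 0 0 0; 2.4 0.3 0 0 0; 2.4 0.3 0 0 0"
}}

```text
time: 8.83
tcp_pos: [0.5025, 0.1408, 0.0472]
eef_rot: [[0.998, -0.06, -0.0], [-0.06, -0.998, -0.0], [-0.0, 0.0, -1.0]]
force: [0.1, 0.2, -0.6]
grip_width: -0.0002
grasp_force: 0.0
```

>>> {"fn": "carry_out", "kwargs": {
  "targets": "0.2 0 0 0 0; 0.4 0 0 0 0; 0.6 0 0 0 0; 0.8 0 0 0 0; 1 0 0 0 0; 1.2 0 0 0 0; 1.4 0 0 0 0; 1.6 0 0 0 0; 1.8 0 0 0 0; 1.8 0 0 0 0"
}}

```text
time: 9.67
tcp_pos: [0.5207, 0.1397, 0.0473]
eef_rot: [[0.998, -0.06, 0.0], [-0.06, -0.998, -0.0], [0.0, 0.0, -1.0]]
force: [-0.6, -0.3, 0.2]
grip_width: -0.0002
grasp_force: 0.1
```

```bash
python3 - <<'E'
from h import *
s,w=wrist();print(s["tcp_pos"],s["eef_rot"][:2,0],s["force"])
cv2.imwrite("pics/w5.png",w["image"])
E
```

```text
[0.52068389 0.13965964 0.04728936] [ 0.99818287 -0.06025545] [-0.61366079 -0.29941907  0.18835916]
```

View pics/w5.png

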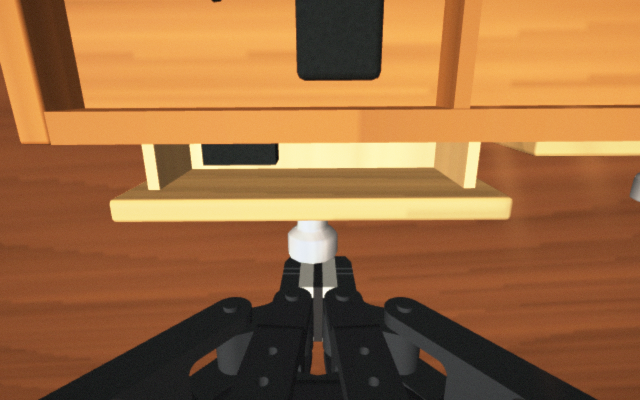

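The left knob, at about (312,245), sits squarely on the fingers. Home is expected near TCP x ≈ 0.543, so about 22 mm remain.

>>> {"fn": "carry_out", "kwargs": {
  "targets": "0.2 0 0 0 0; 0.4 0 0 0 0; 0.6 0 0 0 0; 0.8 0 0 0 0; 1 0 0 0 0; 1.2 0 0 0 0; 1.4 0 0 0 0; 1.6 0 0 0 0; 1.8 0 0 0 0; 1.8 0 0 0 0"
}}

```text
time: 10.55
tcp_pos: [0.5387, 0.1386, 0.0473]
eef_rot: [[0.998, -0.06, 0.001], [-0.06, -0.998, -0.0], [0.001, 0.0, -1.0]]
force: [-0.0, 1.0, 0.1]
grip_width: 0.0
grasp_force: 0.0
```

>>> {"fn": "carry_out", "kwargs": {
  "targets": "0.05 0 0 0 0; 0.1 0 0 0 0; 0.15 0 0 0 0; 0.2 0 0 0 0; 0.2 0 0 0 0"
}}

```text
time: 10.97
tcp_pos: [0.5402, 0.1385, 0.0472]
eef_rot: [[0.998, -0.06, 0.0], [-0.06, -0.998, -0.0], [0.0, 0.0, -1.0]]
force: [-1.3, -0.2, 0.3]
grip_width: -0.0002
grasp_force: 0.6
```

>>> {"fn": "carry_out", "kwargs": {
  "targets": "0.03 0 0 0 0; 0.06 0 0 0 0; 0.06 0 0 0 0"
}}

```text
time: 11.22
tcp_pos: [0.5408, 0.1385, 0.0472]
eef_rot: [[0.998, -0.06, -0.0], [-0.06, -0.998, -0.0], [-0.0, 0.0, -1.0]]
force: [-1.3, -0.5, 0.5]
grip_width: -0.0004
grasp_force: 0.6
```

>>> {"fn": "carry_out", "kwargs": {
  "targets": "0.03 0 0 0 0; 0.06 0 0 0 0; 0.06 0 0 0 0"
}}

```text
time: 11.47
tcp_pos: [0.5414, 0.1384, 0.0472]
eef_rot: [[0.998, -0.06, -0.0], [-0.06, -0.998, -0.0], [-0.0, 0.0, -1.0]]
force: [-0.9, -0.1, 1.0]
grip_width: 0.0
grasp_force: 0.6
```

>>> {"fn": "carry_out", "kwargs": {
  "targets": "0.03 0 0 0 0; 0.06 0 0 0 0; 0.06 0 0 0 0"
}}

```text
time: 11.72
tcp_pos: [0.5419, 0.1384, 0.0472]
eef_rot: [[0.998, -0.06, -0.0], [-0.06, -0.998, -0.0], [-0.0, 0.0, -1.0]]
force: [-3.0, 0.1, 1.1]
grip_width: -0.0001
grasp_force: 1.1
```

>>> {"fn": "carry_out", "kwargs": {
  "targets": "0.03 0 0 0 0; 0.05 0 0 0 0; 0.05 0 0 0 0"
}}

```text
time: 11.97
tcp_pos: [0.542, 0.1384, 0.0472]
eef_rot: [[0.998, -0.06, -0.002], [-0.06, -0.998, -0.0], [-0.002, 0.0, -1.0]]
force: [-4.6, -0.3, 3.1]
grip_width: -0.0001
grasp_force: 2.8
```

>>> {"fn": "carry_out", "kwargs": {
  "targets": "0.03 0 0 0 0; 0.05 0 0 0 0; 0.05 0 0 0 0"
}}

```text
time: 12.22
tcp_pos: [0.542, 0.1384, 0.0472]
eef_rot: [[0.998, -0.06, -0.003], [-0.06, -0.998, -0.0], [-0.003, 0.0, -1.0]]
force: [-8.1, -0.2, 4.3]
grip_width: 0.0003
grasp_force: 4.3
```

Both drawers are home. Now I back off, and work out the lid edge by crossing the corner rays with the lid's end planes.

>>> {"fn": "carry_out", "kwargs": {
  "targets": "-1 0 0 0 0; -3 0 0 0 0; -5 0 0 0 0; -6 0 0 0 0; -6 0 -3 0 0; -6 0 -6 0 0; -6 1.5 -10 0 0; -6 4 -13 0 0; -6 6.5 -16 0 0; -6 6.5 -16 0 0"
}}

```text
time: 13.05
tcp_pos: [0.4819, 0.0743, 0.2149]
eef_rot: [[0.998, -0.063, 0.013], [-0.063, -0.998, -0.001], [0.013, -0.0, -1.0]]
force: [0.5, 0.2, 0.9]
grip_width: 0.0001
grasp_force: 0.0
```

```bash
python3 - <<'E'
from h import *
import pickle
A=pickle.load(open("scene.pkl","rb"));B=pickle.load(open("side.pkl","rb"))
pa=lambda u,v:(230+(u+.5)/6-.5,155+(v+.5)/6-.5); pb=lambda u,v:(205+(u+.5)/4-.5,130+(v+.5)/4-.5)
c=np.array([.654,.066,0]);t=np.radians(-3.3);R=np.array([[np.cos(t),-np.sin(t),0],[np.sin(t),np.cos(t),0],[0,0,1]])
for n,cam,p,y in[("A R",A,pa(587,60),-.142),("A L",A,pa(175,293),.142),("B R",B,pb(420,33),-.142),("B L",B,pb(165,278),.142)]:
    o,d=ray(cam,*p);o=R.T@(o-c);d=R.T@d;q=o+d*(y-o[1])/d[1];v=q-np.array([.075,0,.085])
    print(n,q.round(4),np.hypot(v[0],v[2]).round(4),np.degrees(np.arctan2(v[2],-v[0])))
s,w=wrist();print(s["tcp_pos"],s["force"]);cv2.imwrite("pics/w6.png",w["image"])
b=robot.get_image("side")["image"][120:290,200:400];cv2.imwrite("pics/s6.png",cv2.resize(b,None,fx=3.5,fy=3.5,interpolation=cv2.INTER_CUBIC))
E
```

```text
A R [-0.001  -0.142   0.2171] 0.1524 60.09466797668812
A L [0.0115 0.142  0.1823] 0.1162 56.88878755142867
B R [-0.0005 -0.142   0.2111] 0.1469 59.07583904825034
B L [0.0075 0.142  0.2021] 0.1352 60.037599444986625
[0.48186438 0.07425569 0.2148795 ] [0.51708473 0.2479697  0.86370801]
```

View pics/w6.png

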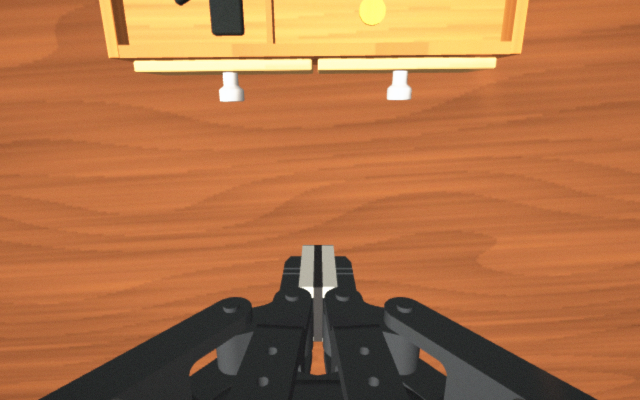

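Both drawers line up flush at row ~65. The rays give a lid angle of about 60°, with the edge at local x ≈ 0.005 and z ≈ 0.22. Next I go up and over behind the edge, then follow the hinge arc.

>>> {"fn": "carry_out", "kwargs": {
  "targets": "0 0 -3.5 0 0; 0 0 -7 0 0; 0 0 -9.5 0 0; 3 0 -9.5 0 0; 6 0 -9.5 0 0; 9 0 -9.5 0 0; 12 0 -9.5 0 0; 14 0 -9.5 0 0; 15 0 -9.5 0 0; 15 0 -9.5 0 0"
}}

```text
time: 13.98
tcp_pos: [0.6302, 0.0686, 0.2985]
eef_rot: [[0.998, -0.06, -0.005], [-0.06, -0.998, -0.0], [-0.004, 0.001, -1.0]]
force: [-1.1, 0.3, -1.0]
grip_width: 0.0002
grasp_force: 0.0
```

```bash
python3 - <<'E'
from h import *
s,w=wrist();print(s["tcp_pos"],s["force"]);cv2.imwrite("pics/w7.png",w["image"])
for th in(45,50,55,60,65,70):
    a=np.radians(th);t=np.radians(-3.3);x=.075-.156*np.cos(a)+.01*np.sin(a);z=.085+.156*np.sin(a)+.01*np.cos(a)
    print(th,x.round(4),z.round(4),[proj(w,[.654+x*np.cos(t)-y*np.sin(t),.066+x*np.sin(t)+y*np.cos(t),z]).round() for y in(-.142,.142)])
E
```

```text
[0.63015488 0.06858093 0.29848824] [-1.07915838  0.30175553 -1.02310619]
45 -0.0282 0.2024 [array([532., 211.]), array([105., 211.])]
50 -0.0176 0.2109 [array([543., 200.]), array([ 95., 200.])]
55 -0.0063 0.2185 [array([554., 186.]), array([ 83., 186.])]
60 0.0057 0.2251 [array([565., 169.]), array([ 72., 169.])]
65 0.0181 0.2306 [array([577., 149.]), array([ 61., 150.])]
70 0.031 0.235 [array([588., 126.]), array([ 50., 127.])]
```

View pics/w7.png

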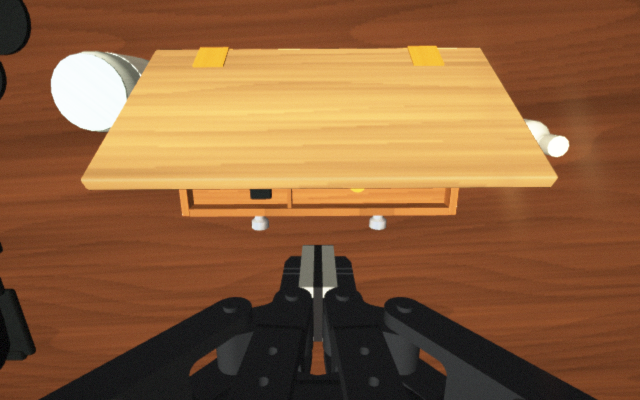

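The lid's outer front edge is at row ~180, corners (85,180) and (552,180), so the angle is about 57°. It is centred on the tool. I step behind the edge and down.

>>> {"fn": "carry_out", "kwargs": {
  "targets": "2 0 0 0 0; 4 0 0 0 0; 5.2 0 0 0 0; 5.2 0 2 0 0; 5.2 0 4 0 0; 5.2 0 6 0 0; 5.2 0 7 0 0; 5.2 0 7.6 0 0; 5.2 0 7.6 0 0; 5.2 0 7.6 0 0"
}}

```text
time: 14.87
tcp_pos: [0.6808, 0.0652, 0.2274]
eef_rot: [[0.998, -0.06, 0.001], [-0.06, -0.998, -0.0], [0.001, -0.0, -1.0]]
force: [0.5, -0.4, 0.1]
grip_width: -0.0003
grasp_force: 0.0
```

>>> {"fn": "carry_out", "kwargs": {
  "targets": "-0.3 0 0.3 0 0; -0.6 0 0.5 0 0; -0.85 0 0.65 0 0; -1.1 0 0.8 0 0; -1.35 0 0.95 0 0; -1.6 0 1.1 0 0; -1.85 0 1.25 0 0; -2.1 0 1.4 0 0; -2.3 0 1.55 0 0; -2.3 0 1.55 0 0"
}}

```text
time: 15.7
tcp_pos: [0.6574, 0.0663, 0.2103]
eef_rot: [[0.998, -0.06, -0.001], [-0.06, -0.998, -0.0], [-0.001, 0.0, -1.0]]
force: [0.3, 0.5, 0.0]
grip_width: -0.0001
grasp_force: 0.0
```

>>> {"fn": "carry_out", "kwargs": {
  "targets": "-0.25 0 0.2 0 0; -0.5 0 0.4 0 0; -0.75 0 0.65 0 0; -1 0 0.9 0 0; -1.25 0 1.15 0 0; -1.45 0 1.4 0 0; -1.65 0 1.65 0 0; -1.85 0 1.9 0 0; -2 0 2.1 0 0"
}}

```text
time: 16.45
tcp_pos: [0.6376, 0.0675, 0.1894]
eef_rot: [[0.998, -0.06, -0.0], [-0.06, -0.998, -0.0], [-0.0, 0.0, -1.0]]
force: [-0.4, -0.1, 1.8]
grip_width: 0.0002
grasp_force: 0.6
```

```bash
python3 - <<'E'
from h import *
s,w=wrist();print(s["tcp_pos"],s["force"])
b=robot.get_image("side")["image"][110:280,190:410];b=cv2.resize(b,None,fx=2.6,fy=2.6)
cv2.imwrite("pics/w8.png",np.vstack([cv2.resize(w["image"],(b.shape[1],int(b.shape[1]*.25/.4*1.0)))[:158],b]))
E
```

```text
[0.63762883 0.0675459  0.18938554] [-0.44884248 -0.11181707  1.77847626]
```

View pics/w8.png

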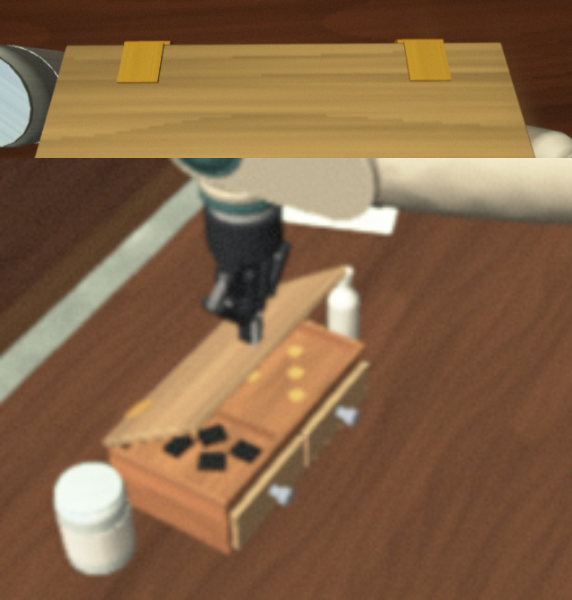

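The fingertip is on the lid's upper face near the front edge, and the lid is coming down at about 36° with under 2 N. I continue along the arc.

>>> {"fn": "carry_out", "kwargs": {
  "targets": "-0.25 0 0.25 0 0; -0.5 0 0.55 0 0; -0.75 0 0.85 0 0; -0.95 0 1.1 0 0; -1.15 0 1.4 0 0; -1.3 0 1.7 0 0; -1.45 0 2 0 0; -1.6 0 2.3 0 0; -1.75 0 2.55 0 0; -1.9 0 2.8 0 0"
}}

```text
time: 17.38
tcp_pos: [0.6189, 0.0687, 0.1615]
eef_rot: [[0.998, -0.06, 0.0], [-0.06, -0.998, -0.0], [0.0, 0.0, -1.0]]
force: [1.2, -0.1, 0.1]
grip_width: -0.0001
grasp_force: 0.5
```

>>> {"fn": "carry_out", "kwargs": {
  "targets": "-0.15 0 0.3 0 0; -0.3 0 0.6 0 0; -0.45 0 0.9 0 0; -0.55 0 1.2 0 0; -0.65 0 1.5 0 0; -0.75 0 1.8 0 0; -0.85 0 2.1 0 0; -0.9 0 2.4 0 0; -0.95 0 2.6 0 0; -0.95 0 2.6 0 0"
}}

```text
time: 18.22
tcp_pos: [0.6092, 0.0692, 0.135]
eef_rot: [[0.998, -0.06, -0.001], [-0.06, -0.998, -0.0], [-0.001, 0.0, -1.0]]
force: [0.5, -0.1, -0.2]
grip_width: -0.0003
grasp_force: 0.0
```

>>> {"fn": "carry_out", "kwargs": {
  "targets": "-0.05 0 0.2 0 0; -0.1 0 0.4 0 0; -0.15 0 0.6 0 0; -0.2 0 0.8 0 0; -0.25 0 1 0 0; -0.3 0 1.2 0 0; -0.3 0 1.4 0 0; -0.3 0 1.6 0 0; -0.3 0 1.7 0 0; -0.3 0 1.7 0 0"
}}

```text
time: 19.05
tcp_pos: [0.6063, 0.0694, 0.1183]
eef_rot: [[0.998, -0.06, -0.001], [-0.06, -0.998, -0.0], [-0.001, 0.0, -1.0]]
force: [0.5, 0.5, 0.2]
grip_width: -0.0
grasp_force: 0.0
```

>>> {"fn": "carry_out", "kwargs": {
  "targets": "0 0 0.1 0 0; 0 0 0.2 0 0; 0 0 0.3 0 0; 0 0 0.3 0 0"
}}

```text
time: 19.38
tcp_pos: [0.6065, 0.0694, 0.1156]
eef_rot: [[0.998, -0.06, -0.0], [-0.06, -0.998, -0.0], [-0.0, 0.0, -1.0]]
force: [0.6, 0.4, -0.2]
grip_width: -0.0002
grasp_force: 0.0
```

>>> {"fn": "carry_out", "kwargs": {
  "targets": "0 0 0.05 0 0; 0 0 0.1 0 0; 0 0 0.1 0 0"
}}

```text
time: 19.63
tcp_pos: [0.6065, 0.0694, 0.1147]
eef_rot: [[0.998, -0.06, 0.0], [-0.06, -0.998, -0.0], [0.0, 0.0, -1.0]]
force: [-0.7, -0.5, 0.1]
grip_width: -0.0001
grasp_force: 0.1
```

>>> {"fn": "carry_out", "kwargs": {
  "targets": "0 0 0.05 0 0; 0 0 0.1 0 0; 0 0 0.1 0 0"
}}

```text
time: 19.88
tcp_pos: [0.6065, 0.0694, 0.1137]
eef_rot: [[0.998, -0.06, -0.0], [-0.06, -0.998, -0.0], [-0.0, 0.0, -1.0]]
force: [-0.8, -0.6, 0.4]
grip_width: 0.0002
grasp_force: 0.1
```

>>> {"fn": "carry_out", "kwargs": {
  "targets": "0 0 0.05 0 0; 0 0 0.1 0 0; 0 0 0.1 0 0"
}}

```text
time: 20.13
tcp_pos: [0.6065, 0.0694, 0.1127]
eef_rot: [[0.998, -0.06, -0.0], [-0.06, -0.998, -0.0], [-0.0, 0.0, -1.0]]
force: [-0.7, -0.2, 0.2]
grip_width: -0.0003
grasp_force: 0.1
```

>>> {"fn": "carry_out", "kwargs": {
  "targets": "0 0 0.03 0 0; 0 0 0.06 0 0; 0 0 0.06 0 0"
}}

```text
time: 20.38
tcp_pos: [0.6065, 0.0694, 0.1121]
eef_rot: [[0.998, -0.06, -0.0], [-0.06, -0.998, -0.0], [-0.0, 0.0, -1.0]]
force: [-0.0, -0.3, 0.4]
grip_width: 0.0003
grasp_force: 0.0
```

>>> {"fn": "carry_out", "kwargs": {
  "targets": "0 0 0.03 0 0; 0 0 0.06 0 0; 0 0 0.06 0 0"
}}

```text
time: 20.63
tcp_pos: [0.6065, 0.0694, 0.112]
eef_rot: [[0.998, -0.06, 0.0], [-0.06, -0.998, -0.0], [0.0, 0.0, -1.0]]
force: [-2.6, 0.2, 4.5]
grip_width: -0.0001
grasp_force: 2.1
```

>>> {"fn": "carry_out", "kwargs": {
  "targets": "0 0 0.03 0 0; 0 0 0.05 0 0; 0 0 0.05 0 0"
}}

```text
time: 20.88
tcp_pos: [0.6065, 0.0694, 0.112]
eef_rot: [[0.998, -0.06, 0.0], [-0.06, -0.998, -0.0], [0.0, 0.0, -1.0]]
force: [-2.9, 0.4, 6.8]
grip_width: 0.0001
grasp_force: 3.4
```

The lid is shut: the stop came at TCP z = 0.112, so the tips are at 0.095, the lid's top height. Lift off and check.

>>> {"fn": "carry_out", "kwargs": {
  "targets": "0 0 -0.3 0 0; 0 0 -1 0 0; 0 0 -4 0 0; 0 0 -8 0 0; 0 0 -12 0 0; -4 0 -14 0 0; -8 0 -14 0 0; -11 0 -14 0 0; -12 0 -14 0 0; -12 0 -14 0 0"
}}

```text
time: 21.72
tcp_pos: [0.4852, 0.0769, 0.2522]
eef_rot: [[0.998, -0.059, 0.002], [-0.059, -0.998, 0.0], [0.002, -0.0, -1.0]]
force: [0.1, -0.5, 0.8]
grip_width: 0.0001
grasp_force: 0.0
```

>>> {"fn": "carry_out", "kwargs": {
  "targets": "0 0 0 0 0; 0 0 0 0 0; 0 0 0 0 0"
}}

```text
time: 21.97
tcp_pos: [0.4874, 0.0765, 0.2509]
eef_rot: [[0.998, -0.06, -0.0], [-0.06, -0.998, -0.0], [-0.0, 0.0, -1.0]]
force: [-0.1, 0.5, -0.3]
grip_width: -0.0001
grasp_force: 0.0
```

```bash
python3 - <<'E'
from h import *
s,w=wrist();print(s["tcp_pos"],s["force"],s["time"])
b=robot.get_image("side")["image"][110:280,190:350];b=cv2.resize(b,None,fx=2.3,fy=2.3)
wi=w["image"];b=np.vstack([b,np.zeros((9,b.shape[1],3),np.uint8)]);print(b.shape)
cv2.imwrite("pics/w9.png",np.hstack([cv2.resize(wi,(432,270)),cv2.resize(b,(254,270))]))
t=np.radians(-3.3)
for n,l in(("LK",(-.105,.068,.042)),("RK",(-.105,-.068,.042)),("lid FL",(-.081,.142,.095)),("lid FR",(-.081,-.142,.095))):
    p=proj(w,[.654+l[0]*np.cos(t)-l[1]*np.sin(t),.066+l[0]*np.sin(t)+l[1]*np.cos(t),l[2]]);print(n,p*432/640)
E
```

```text
[0.48742358 0.07650019 0.25085155] [-0.12119324  0.50384185 -0.29757161] 21.9667
(400, 368, 3)
LK [164.38685677  68.91579254]
RK [264.71763109  68.69795678]
lid FL [87.09407675 48.75934987]
lid FR [342.07771078  48.19573722]
```

View pics/w9.png

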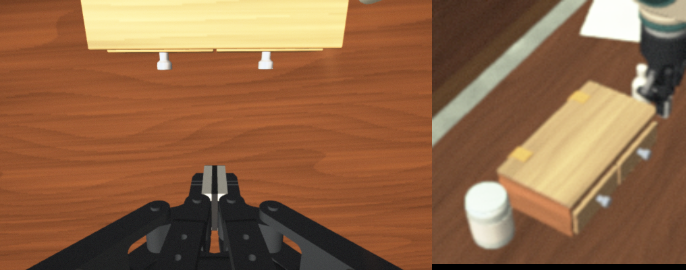

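The lid is flat, with its front edge at row 48 as predicted. Both knobs, at (164,66) and (265,66), are where the shut drawers put them. The tin and bottle have not moved, and the arm is clear.

```bash
python3 -c "
from station import robot
print(robot.sign_off())"
```

```text
the job is handed in; nothing more can be done
None
```

The chest is closed and the job is handed in at about 22 s: both drawers are fully home, the lid is flat shut, the tin and bottle are where they were, the arm never went near the hammer or boot, and it ended clear of everything.

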